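# Find and press the hidden catch of the tip box

### The job

Open the tip box by its concealed catch: with the closed fingertips feel gently over the six look-alike inlays of its flat top until you find the one that gives, then press that one fully home so that the hatch behind lifts and stays up, and take the hand away. Touch and press only: do not grip or lift anything, do not lean hard on the box, and leave the tin, glass, timer and jigger beside it as they stand.

Things in the scene. Friction and masses are not known exactly. Their poses are not given: they have to be found in the camera images.
- tip_box: White tip box fixed to the worktop, 190 (x) x 190 (y) x 60 mm high. Origin at the centre of its underside, x away from the robot at yaw 0, z up. Its flat grey top deck (60 mm above the worktop) carries two rows of three square inlays; behind the deck (box x from +40 to +88 mm) lies a white hatch with a black coin slot, hinged along its far edge.
- inlay_0 (a point): Centre of the top face of the grey square inlay in the near row, +y end (box frame), 48 x 48 mm in a 50 x 50 mm opening, 2 mm below the deck, edges parallel to the box. Axes are the box's. The six inlays look alike; any one of them may be the catch, the other five are backed with stiff rubber (about 6 N per mm, 4 mm at the very most, and they come back up).
- inlay_1 (a point): Centre of the top face of the grey square inlay in the near row, middle (box frame), 48 x 48 mm in a 50 x 50 mm opening, 2 mm below the deck, edges parallel to the box. Axes are the box's. The six inlays look alike; any one of them may be the catch, the other five are backed with stiff rubber (about 6 N per mm, 4 mm at the very most, and they come back up).
- inlay_2 (a point): Centre of the top face of the grey square inlay in the near row, -y end (box frame), 48 x 48 mm in a 50 x 50 mm opening, 2 mm below the deck, edges parallel to the box. Axes are the box's. The six inlays look alike; any one of them may be the catch, the other five are backed with stiff rubber (about 6 N per mm, 4 mm at the very most, and they come back up).
- inlay_3 (a point): Centre of the top face of the grey square inlay in the far row, +y end (box frame), 48 x 48 mm in a 50 x 50 mm opening, 2 mm below the deck, edges parallel to the box. Axes are the box's. The six inlays look alike; any one of them may be the catch, the other five are backed with stiff rubber (about 6 N per mm, 4 mm at the very most, and they come back up).
- inlay_4 (a point): Centre of the top face of the grey square inlay in the far row, middle (box frame), 48 x 48 mm in a 50 x 50 mm opening, 2 mm below the deck, edges parallel to the box. Axes are the box's. The six inlays look alike; any one of them may be the catch, the other five are backed with stiff rubber (about 6 N per mm, 4 mm at the very most, and they come back up).
- inlay_5 (a point): Centre of the top face of the grey square inlay in the far row, -y end (box frame), 48 x 48 mm in a 50 x 50 mm opening, 2 mm below the deck, edges parallel to the box. Axes are the box's. The six inlays look alike; any one of them may be the catch, the other five are backed with stiff rubber (about 6 N per mm, 4 mm at the very most, and they come back up).
- catch (a joint): How far the hidden catch is pushed straight down from its rest height (m): 0 at rest, 0.009 fully in against its stop. It stays where it is left (no spring back); it gives at about 3 to 4 N all the way. It does not tell which inlay is the catch.
- hatch (a joint): Opening angle of the hatch (rad): 0 shut and flush; a linkage from the catch lifts it in step with the catch, to 0.60 with the catch fully in (its near edge is then 27 mm above the deck).
- tin: Printed food tin, upright cylinder, 57 mm across, 72 mm tall; loose, not to be disturbed. Origin at the centre of its underside.
- glass: Small clear tumbler, 51 mm across, 58 mm tall; loose, not to be disturbed. Origin at the centre of its underside.
- timer: Cream twist kitchen timer, 60 mm across, 52 mm tall; loose, not to be disturbed. Origin at the centre of its underside.
- jigger: Steel double jigger with a waist, 45 mm across, 82 mm tall; loose, not to be disturbed. Origin at the centre of its underside.

How it is judged:
By the outcome, as a careful person would: the job done as asked, in the order asked, and still so for the second after the job is handed in, with the robot touching nothing.
It also fails if it takes over 56 s, if anything falls off the work surface, if the arm or the gripper's body presses on something with over 40 N, if the wrist force passes 120 N, or if a joint passes its speed limit or range.

### The arm

A 6-joint arm with a two-finger parallel gripper is mounted at the origin on a cart in front of the work surface, level with it; the furniture and walls round the work are solid. World frame = base frame: x ahead of the robot, y to its left, z up, the work surface at z = 0. Lengths are in mm, angles in rad, forces in N, time in s.
With the tool pointing down it reaches from about 325 to 1000 mm from the base axis. Payload 5.1 kg.
Tool frame: the origin (TCP) lies on the centre line of the jaws, within the pads' length; the fingertips stand 8 mm ahead of it and the grasp point (between the pads) lies 11 mm behind it; z points along the fingers, y is the line along which they close (so a half turn about z gives the same grasp; the last joint's range is limited). The gripper opens to 85 mm and grips with 20 to 120 N. Pads are 22 mm wide; open, the fingers measure 114 mm over their backs; the gripper's body (76 mm by 85 mm) begins 54 mm behind the grasp point. The pads swing forward as they close: fully open they stand 13 mm farther back than shut.
Start: joints at [-1.23, 0.124, 1.65, -0, 1.367, -0.083], TCP at [267.265, -592.498, 239.322] pointing down, gripper open.
Joint ranges: [-2.61, 2.61], [-1.02, 2.33], [0.03, 2.71], [-1.35, 4.49], [0.32, 2.68], [-2.91, 2.91]. Speed limits (rad/s): [2.57, 2.57, 3.14, 3.14, 3.14, 3.14].

### API

Orientations are given as [roll, pitch, yaw] about the fixed x, y, z axes, in that order (R = Rz(yaw) Ry(pitch) Rx(roll)).
In Python, from rig import ctrl gives the robot as it stands.
- The arm moves only by the shell command python3 -m inch 'ROWS' [FORCE]. ROWS is JSON, a list of rows, each a list of 3 entries, a list of its own where there are three numbers: the shift along the world's x, y, z in mm, then the turn, a rotation vector about the world's x, y, z in degrees, then the opening, from 0 (shut) to 1 (fully open). In form: [[[x, y, z], [rx, ry, rz], grip], ...]. A call has 1 to 20 rows; each row is the pose to reach, as a shift and turn from the pose commanded when the call began; what a row does not reach only later rows make up. A row lasts 1/10 s, in which the tool goes at most 50 mm and 8.59 degrees, less where a joint would pass 70% of its speed; a pose out of reach is approached as far as the arm can. A call with a gripper value outside its range is refused whole. The fingers move at their own pace and stop on an object; FORCE is the grip in N (left out, the last holds). Time passes only in rows, so rows that repeat a pose let the fingers close. It gives the time, the measured TCP pose, the force, the opening and the grip force at its end, in the units of the state.
- ctrl.read_state(): the state, without advancing time (a new reading comes with each control period).
- ctrl.camera(name): name is "scene" or "top" or "wrist"; returns the picture (420x560x3 uint8, red, green, blue); there is no depth.
- ctrl.get_calibration(name): a dict with "mtx" (3x3 intrinsics, pixels), "R" (3x3) and "t" (3): a world point X has camera coordinates R X + t. Camera axes: x right, y down, z forward; pixel columns grow to the right and rows downward; lengths in mm; the calibration is good to about 2 mm. A picture is of the moment at which its call begins: read the wrist's pose just before it. get_calibration takes no time and is no camera call; for the wrist camera it gives the pose at the moment of the call.
- ctrl.job_done(): hands the job in; it is judged then, once.
The state is a dict: "time": time; "joints": joint angles; "dq": joint speeds; "tau": joint torques, N m; "tcp_pos": TCP position; "eef_rot": TCP orientation; "ft_force": force on the tool from outside, world axes, zero at the start; "wrist_torque": the same for the moment, N m; "width": finger opening in mm; "grip_force": force on a finger pad.
Only numpy, scipy, OpenCV 4.12 (cv2) and the standard library are available. Lean on these libraries where they do the work, as an engineer would, in place of code of your own. Each camera call takes 0.05 s, during which the arm holds its last target. There are 200 camera calls.

## Working session

There is one attempt and no reset: what is moved stays moved. The work goes in short steps, Python scripts to look and compute and a shell command to move; the robot and the scene stay as the last step left them, time stands still between calls to the robot, and variables do not carry over. Pictures are saved under pics/ and viewed, at most 10 in all, crops included, and the job is handed in when it is done.

```bash
mkdir -p pics
python3 - <<'E'
from rig import ctrl
import cv2
for n in("top","scene"):
    cv2.imwrite(f"pics/{n}0.png",ctrl.camera(n)[:,:,::-1]); c=ctrl.get_calibration(n); print(n,c)
s=ctrl.read_state(); print(s["time"],s["tcp_pos"],s["eef_rot"],s["ft_force"],s["width"])
E
```

```text
top {'mtx': array([[415.46681596,   0.        , 278.66614861],
       [  0.        , 415.46681596, 213.3071483 ],
       [  0.        ,   0.        ,   1.        ]]), 'R': array([[-1.10039570e-03, -9.99997298e-01,  2.04778285e-03],
       [-9.86468772e-01,  7.49779026e-04, -1.63947555e-01],
       [ 1.63945576e-01, -2.20048101e-03, -9.86466931e-01]]), 't': array([-112.13791006,  533.28305902,  827.96299996])}
scene {'mtx': array([[531.6551255 ,   0.        , 281.07863786],
       [  0.        , 531.6551255 , 209.51884176],
       [  0.        ,   0.        ,   1.        ]]), 'R': array([[ 0.44821783, -0.89379316,  0.01531559],
       [-0.38253012, -0.20725928, -0.90039674],
       [ 0.80794274,  0.3977152 , -0.43480011]]), 't': array([-363.34086306,  247.43098327,  694.31074814])}
0.1 [ 267.06784201 -591.98431549  238.1610375 ] [-3.13965496e+00 -1.43162180e-04  4.23784249e-01] [ 0.17920049 -0.47466643  0.16470035] 85.68795032095078
```

View pics/top0.png

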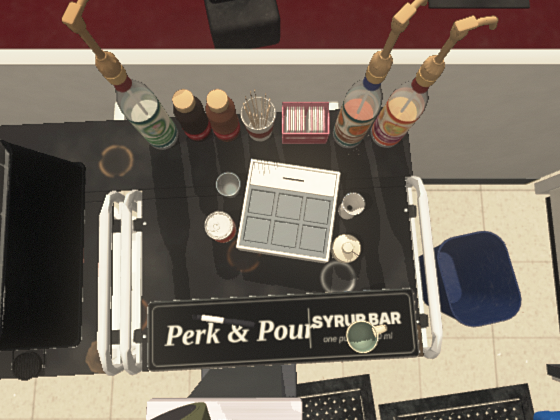

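View pics/scene0.png

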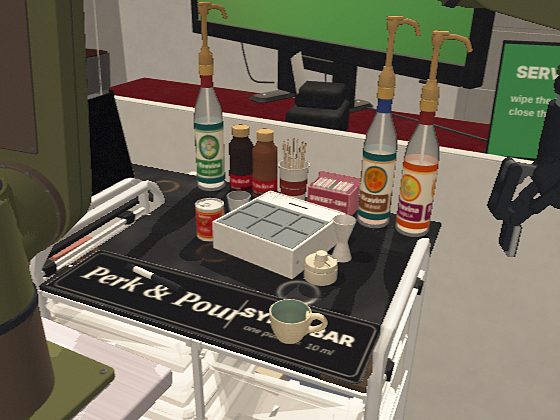

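The top view shows the tip box with deck corners near (238,250), (325,260), (340,172) and (250,160). The tin (220,227) and glass (228,184) stand to its left, the jigger (351,206) and timer (347,248) to its right. I'll enlarge the box and back-project it.

```bash
cat > h.py <<'E'
import numpy as np
from rig import ctrl
def ray(n,uv,z,c=None):
    c=c or ctrl.get_calibration(n); R,t=c["R"],c["t"]
    d=R.T@np.linalg.inv(c["mtx"])@[*uv,1]; o=-R.T@t
    return (o+d*(z-o[2])/d[2])[:2]
E
python3 - <<'E'
import cv2
from h import *
im=cv2.imread("pics/top0.png")[150:270,200:360]
cv2.imwrite("pics/crop.png",cv2.resize(im,None,fx=5,fy=5,interpolation=cv2.INTER_CUBIC))
for p in[(238,250),(325,260),(340,172),(250,160)]: print(ray("top",p,60).round(1))
E
```

```text
[455.1 -30. ]
[ 434.7 -206.2]
[ 618.2 -241.2]
[644.3 -52.4]
```

View pics/crop.png

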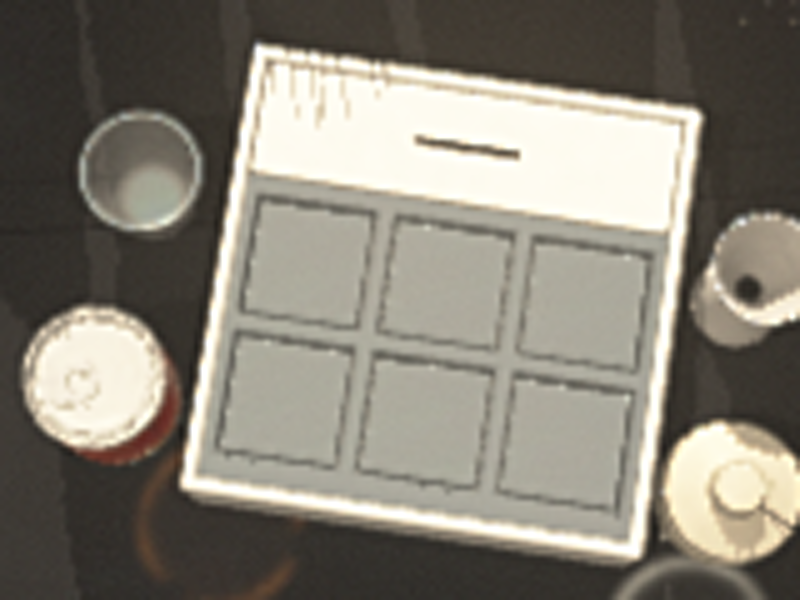

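Run:
```python
from h import *
P=[ray("top",(200+u/5-.4,150+v/5-.4),58) for u,v in[(286,400),(424,420),(565,442),(309,262),(446,283),(588,302)]]
P=np.array(P);print(P.round(1))
d=P[[0,3]]-P[[2,5]];print(np.degrees(np.arctan2(-d[:,0],d[:,1])),np.linalg.norm(d,axis=1)/2)
d=P[3:]-P[:3];print(np.degrees(np.arctan2(d[:,1],d[:,0])),np.linalg.norm(d,axis=1))
print((P-ctrl.read_state()["tcp_pos"][:2]).round(1),np.linalg.norm(P,axis=1))
```

```text
[[ 497.   -67.7]
 [ 488.7 -124.3]
 [ 479.6 -182. ]
 [ 554.7  -76.8]
 [ 545.8 -133.6]
 [ 537.7 -192.3]]
[-8.6595894  -8.33955329] [57.78335349 58.36748697]
[ -8.97622108  -9.26269511 -10.10475173] [58.37078764 57.81223865 59.04071721]
[[230.  524.3]
 [221.7 467.7]
 [212.6 410. ]
 [287.6 515.2]
 [278.7 458.4]
 [270.7 399.7]] [501.61211413 504.28134022 512.9760279  559.97106757 561.89557506
 571.10046408]
```

```bash
python3 -m inch '[[[18,34,0],[0,0,-3],0],[[35,68,0],[0,0,-6],0],[[53,102,0],[0,0,-9],0],[[71,137,0],[0,0,-12],0],[[89,171,0],[0,0,-15],0],[[106,205,0],[0,0,-18],0],[[124,239,0],[0,0,-21],0],[[142,273,0],[0,0,-24],0],[[160,308,0],[0,0,-27],0],[[177,342,0],[0,0,-30],0],[[195,376,0],[0,0,-33],0],[[212,410,-30],[0,0,-33],0],[[212,410,-80],[0,0,-33],0],[[212,410,-130],[0,0,-33],0],[[212,410,-140],[0,0,-33],0],[[212,410,-140],[0,0,-33],0],[[212,410,-140],[0,0,-33],0]]'
python3 - <<'E'
from h import *
import cv2
s=ctrl.read_state();print(s)
c=ctrl.get_calibration("wrist");im=ctrl.camera("wrist");cv2.imwrite("pics/w1.png",im[:,:,::-1]);print(c)
E
```

```text
time: 1.8
tcp_pos: [480.6, -183.5, 101.6]
eef_rot: [3.141, -0.003, -0.153]
ft_force: [1.3, -0.6, 1.0]
width: 0.1
grip_force: 0.0
{'time': 1.8, 'joints': array([-4.69086950e-01, -4.92021173e-02,  2.07199034e+00,  1.98162495e-05,
        1.11550506e+00,  1.25439760e+00]), 'dq': array([-0.00245227, -0.0212226 , -0.02540119,  0.00150955, -0.00450019,
        0.00141823]), 'tau': array([ 1.50586660e-01, -2.89652413e+01, -3.10678375e+01,  4.98607027e-03,
        5.85982343e-02, -4.21979951e-05]), 'tcp_pos': array([ 480.61176394, -183.4863152 ,  101.635329  ]), 'eef_rot': array([ 3.14058301, -0.00314114, -0.15269532]), 'ft_force': array([ 1.29976729, -0.59013654,  0.96047349]), 'wrist_torque': array([-0.00469568, -0.01162063, -0.06061968]), 'grip_force': 0.0, 'width': 0.11191606190312746}
{'mtx': array([[299.80156689,   0.        , 274.40343514],
       [  0.        , 299.80156689, 212.75160032],
       [  0.        ,   0.        ,   1.        ]]), 'R': array([[-1.51770283e-01, -9.88415376e-01,  9.08494772e-04],
       [-9.46100918e-01,  1.45538871e-01,  2.89329381e-01],
       [-2.86109830e-01,  4.30520742e-02, -9.57229170e-01]]), 't': array([-107.35359318,  485.55042801,  393.35655019])}
```

View pics/w1.png

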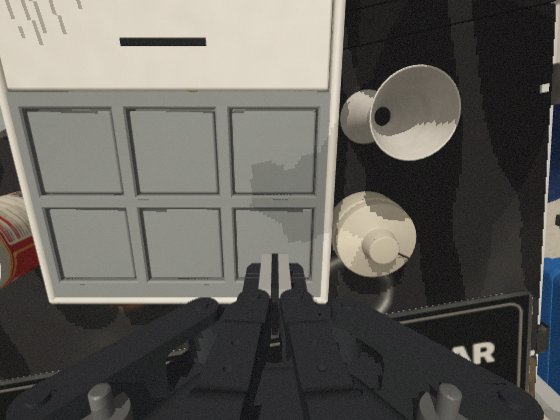

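The wrist view shows the tool over inlay_2, with the edges parallel to the image. Inlay centres are near (93,243), (180,243) and (275,243) in the near row, and (72,151), (172,151) and (273,151) in the far row. The jigger (415,112) and timer (375,235) are clear to the right.

```bash
python3 - <<'E'
from h import *
for p in[(91,241),(183,242),(277,243),(72,151),(172,151),(273,151)]: print(ray("wrist",p,58).round(1))
E
python3 -m inch '[[[0,1,-15],[0,0,0],0],[[0,1,-28],[0,0,0],0],[[0,1,-31],[0,0,0],0],[[0,1,-33],[0,0,0],0],[[0,1,-33],[0,0,0],0]]'
```

```text
[501.9 -66.9]
[ 492.3 -125. ]
[ 482.4 -184.6]
[558.2 -74.4]
[ 549.3 -132.3]
[ 540.3 -190.9]
time: 2.35
tcp_pos: [479.1, -181.4, 66.1]
eef_rot: [-3.141, 0.001, -0.152]
ft_force: [0.1, -0.5, -0.5]
width: -0.1
grip_force: 0.0
```

```bash
python3 -m inch '[[[0,0,-0.5],[0,0,0],0],[[0,0,-1],[0,0,0],0],[[0,0,-1],[0,0,0],0]]'; python3 -m inch '[[[0,0,-0.5],[0,0,0],0],[[0,0,-1],[0,0,0],0],[[0,0,-1],[0,0,0],0]]'
```

```text
time: 2.65
tcp_pos: [479.7, -181.7, 65.8]
eef_rot: [3.141, -0.001, -0.152]
ft_force: [0.5, -0.8, 0.9]
width: -0.4
grip_force: 0.5
time: 2.95
tcp_pos: [479.7, -181.7, 65.1]
eef_rot: [3.141, -0.001, -0.152]
ft_force: [-1.4, 0.1, 5.5]
width: 0.1
grip_force: 2.6
```

```bash
python3 -m inch '[[[0,0,-0.5],[0,0,0],0],[[0,0,-0.7],[0,0,0],0],[[0,0,-0.7],[0,0,0],0]]'
```

```text
time: 3.25
tcp_pos: [479.7, -181.7, 64.7]
eef_rot: [3.141, -0.001, -0.152]
ft_force: [-2.3, 0.6, 7.4]
width: 0.0
grip_force: 3.7
```

```bash
python3 -m inch '[[[0,0,12],[0,0,0],0],[[30,-5,14],[0,0,0],0],[[59,-9,12],[0,0,0],0],[[59,-9,5],[0,0,0],0],[[59,-9,2],[0,0,0],0],[[59,-9,1],[0,0,0],0],[[59,-9,0],[0,0,0],0],[[59,-9,0],[0,0,0],0],[[59,-9,0],[0,0,0],0]]'
python3 - <<'E'
from h import *
print(ctrl.read_state()["ft_force"])
E
```

```text
time: 4.15
tcp_pos: [538.1, -190.4, 64.0]
eef_rot: [-3.141, -0.0, -0.152]
ft_force: [0.3, 0.6, 3.4]
width: -0.0
grip_force: 1.5
[0.30409543 0.62152466 3.39962197]
```

Softer than inlay_2, so this one could be the catch. I'll press a little more to see whether the force rises.

```bash
python3 -m inch '[[[0,0,-0.5],[0,0,0],0],[[0,0,-1],[0,0,0],0],[[0,0,-1],[0,0,0],0]]'
```

```text
time: 4.45
tcp_pos: [538.1, -190.4, 62.5]
eef_rot: [-3.141, 0.0, -0.152]
ft_force: [1.1, 0.7, 2.2]
width: 0.2
grip_force: 1.5
```

It gives steadily at 2–3 N, so inlay_5 is the catch. Pressing it home.

```bash
python3 -m inch '[[[0,0,-1],[0,0,0],0],[[0,0,-2],[0,0,0],0],[[0,0,-3],[0,0,0],0],[[0,0,-4],[0,0,0],0],[[0,0,-4.5],[0,0,0],0],[[0,0,-5],[0,0,0],0],[[0,0,-5],[0,0,0],0]]'; python3 -m inch '[[[0,0,-0.5],[0,0,0],0],[[0,0,-1],[0,0,0],0],[[0,0,-1],[0,0,0],0]]'
```

```text
time: 5.15
tcp_pos: [538.1, -190.4, 57.4]
eef_rot: [-3.141, 0.0, -0.152]
ft_force: [0.2, 1.8, 1.5]
width: 0.0
grip_force: 1.0
time: 5.45
tcp_pos: [538.1, -190.4, 57.0]
eef_rot: [-3.141, 0.001, -0.152]
ft_force: [-1.2, 2.8, 5.1]
width: 0.1
grip_force: 3.0
```

```bash
python3 -m inch '[[[0,0,-0.5],[0,0,0],0],[[0,0,-1],[0,0,0],0],[[0,0,-1],[0,0,0],0]]'
```

```text
time: 5.75
tcp_pos: [538.1, -190.5, 57.0]
eef_rot: [-3.141, 0.001, -0.152]
ft_force: [-5.0, 3.1, 10.8]
width: -0.1
grip_force: 5.6
```

It has hit its stop: z holds at 57.0 mm while the force rises to 11 N. Withdrawing straight up, then back.

```bash
python3 -m inch '[[[0,0,5],[0,0,0],0],[[0,0,15],[0,0,0],0],[[0,0,40],[0,0,0],0],[[0,0,80],[0,0,0],0],[[0,0,120],[0,0,0],0],[[-20,-20,160],[0,0,0],0],[[-50,-50,180],[0,0,0],0],[[-80,-85,180],[0,0,0],0],[[-110,-120,180],[0,0,0],0],[[-110,-120,180],[0,0,0],0]]'
python3 - <<'E'
from h import *
import cv2
a=ctrl.camera("top")[150:270,200:360,::-1];b=ctrl.camera("scene")[170:290,180:380,::-1]
r=lambda i:cv2.resize(i,None,fx=4 if i is b else 4,fy=4,interpolation=cv2.INTER_CUBIC)
a=cv2.resize(a,(400,300));b=cv2.resize(b,(400,240));b=cv2.copyMakeBorder(b,0,60,0,0,0)
cv2.imwrite("pics/end.png",np.hstack([a,b]))
E
```

```text
time: 6.75
tcp_pos: [425.3, -313.9, 236.2]
eef_rot: [3.139, 0.0, -0.158]
ft_force: [-0.4, 0.9, -0.7]
width: 0.2
grip_force: 0.0
```

View pics/end.png

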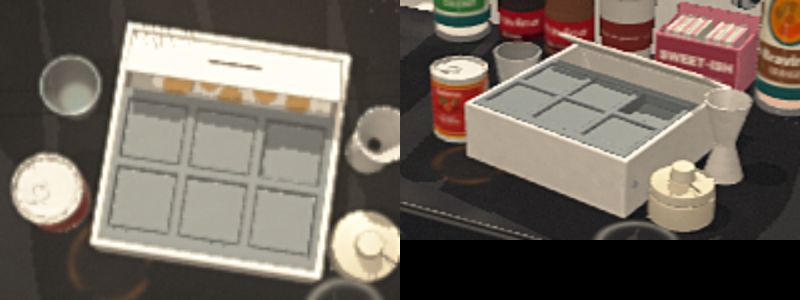

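The hatch is up, with coins visible under it at (230,92). Inlay_5 is sunk at (297,150), the four loose items haven't moved, and the hand is clear.

```bash
python3 -c "
from rig import ctrl
print(ctrl.job_done())"
```

```text
the job is handed in; nothing more can be done
None
```

The catch was inlay_5 (far row, -y end): I pressed it to its stop, the hatch lifted and was still up after the hand withdrew, the tin, glass, timer and jigger look unmoved, and the job is handed in at about 7 s.

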